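Hang the keyhole caddy on its stud

TASK

Take the small steel caddy off the tray by its grip fin and hang it on the headed stud of the plywood upright panel: slip the wide end of the keyhole in its back plate over the stud's head, then slide the caddy down until it is fully home, locked behind the head, and let go so that it hangs there level and still. Feel your way and be gentle: do not force the caddy against the stud or panel, and leave everything else on the tray as it stands.

Things in the scene. Friction and masses are not known exactly. Their poses are not given: they have to be found in the camera images.
- caddy: Loose stainless steel wall caddy, 0.2 to 0.4 kg, upright on the tray. Origin: centre of underside; z up; x from its back plate to its front. 82 mm (x) by 80 (y) by 112 tall. Open tub, 3 mm walls 35 high, with a 10 mm thick divider at y = 0 that rises at x = -6..24 to z = 79 mm as grip fin. Flat 4 mm back plate at x = -41..-37, full width and height, with a keyhole.
- caddy_grip (a point): Point on the caddy's grip fin, at caddy x = 9, y = 0, z = 64 mm (50 mm in front of the plate's back face): a good place for the TCP, pointing down, fingers closing along the caddy's y.
- keyhole_entry (a point): Centre of the keyhole's wide entry hole, on the back face of the caddy's plate (caddy x = -41, y = 0, z = 70 mm). Axes as the caddy's. The hole has eight sides, 20 mm across flats; at its top it runs into a 9 mm wide vertical slot that ends square at caddy z = 93 mm.
- keyhole_seat (a point): Where the axis of the stud's shank lies when the caddy is fully home at the closed upper end of its keyhole slot: on the back face of the plate, 20 mm straight above keyhole_entry (caddy x = -41, y = 0, z = 90 mm). Axes as the caddy's.
- stand: Plywood upright panel fixed to the counter, rigid: 170 mm wide (y), 150 tall, 12 thick, on a 10 mm thick foot reaching 106 mm behind its face. Origin at counter height under the middle of the face; x points straight out of the face, on the stud's side (away from the robot, turned up to 0.5 rad); z up.
- slot_middle (a point): On the panel's face, 120 mm up: middle of a horizontal slot 40 mm long. Axes: stand. A steel stud stands out of it along +x, axis at this height, but clamped anywhere up to 14 mm to either side (y): not measured, to be seen or felt. It stays put. Shank 6 mm in diameter; flat round head 16 mm in diameter, 1 mm bevel, 7 to 12 mm off the face. Caddy hung: underside 30 mm above the counter.
- tray: Oval pale wood-patterned melamine tray, 320 mm (x) by 460 mm (y), floor 6 mm above the counter, rim 16 mm high; it stays put. Origin: centre of its underside.
- tumbler_a: Upturned glass tumbler, 68 mm wide at the counter end, 95 mm tall. Stands on the tray, to be left alone. Origin: centre of its underside.
- tumbler_b: Upturned glass tumbler, same as the others. Stands on the tray, to be left alone. Origin: centre of its underside.
- tumbler_c: Upturned glass tumbler, same as the others. Stands on the tray, to be left alone. Origin: centre of its underside.
- jigger: Stainless steel jigger, 44 mm wide, 78 mm tall. Stands on the tray, to be left alone. Origin: centre of its underside.
- bowl: Grey ceramic bowl, 96 mm wide, 45 mm tall. Stands on the tray, to be left alone. Origin: centre of its underside.
- spice_jar: Clear spice jar with black flip-top lid, 44 mm wide, 86 mm tall. Stands on the tray, to be left alone. Origin: centre of its underside.
- spring_clip: Chrome spring clip, 45 mm by 14 mm by 16 mm, lying on the tray. Stands on the tray, to be left alone. Origin: centre of its underside.
Things that resemble listed ones, but are neither listed nor needed, are in the scene too. Leave any green, orange or red look-alike of the caddy alone.

How it is judged:
By the outcome, as a careful person would: the job done as asked, in the order asked, and still so for the second after the job is handed in, with the robot touching nothing.
It also fails if it takes over 72 s, if anything falls off the work surface, if the arm or the gripper's body presses on something with over 40 N, if the wrist force passes 120 N, or if a joint passes its speed limit or range.

ROBOT

A 7-joint arm with a two-finger parallel gripper is mounted at the origin on the work surface. World frame = base frame: x ahead of the robot, y to its left, z up, the work surface at z = 0. Lengths are in m, angles in rad, forces in N, time in s.
With the tool pointing down it reaches from about 0.4 to 0.85 m from the base axis. Payload 6.9 kg.
Tool frame: the origin (TCP) lies between the finger pads, 19 mm behind the fingertips; this is the grasp point; z points along the fingers, y is the direction in which the jaws open and shut (so a half turn about z gives the same grasp; the last joint's range is limited). The gripper opens to 85 mm and grips with 20 to 120 N. Pads are 22 mm wide; open, the fingers measure 114 mm over their backs; the gripper's body (76 mm by 85 mm) begins 54 mm behind the grasp point. The pads swing forward as they close: fully open they stand 13 mm farther back than shut.
Start: joints at [-1.163, 0.507, -0.238, 1.5, 0.126, 1.149, -0.155], TCP at [0.186, 0.597, 0.25] pointing down, gripper open.
Joint ranges: [-3.08, 3.08], [-0.24, 2.05], [-1.43, 1.35], [0, 2.5], [-1.52, 4.66], [0.17, 1.96], [-2.89, 2.89]. Speed limits (rad/s): [2.39, 2.39, 3.14, 3.14, 3.14, 3.14, 3.14].

INTERFACE

Orientations are given as a unit quaternion [w, x, y, z].
In Python, from station import ctrl, get_state, vision, ticket, models gives the robot as it stands. Calls block until the motion is done:
- ctrl.movep(position, orientation): joint-space move of the TCP to a pose.
- ctrl.movel(position, frame=None, max_speed=0.15): straight line of the TCP; frame=None keeps the orientation; max_speed is the mean speed in m/s.
- ctrl.set_joints(angles): joint-space move.
- ctrl.ungrasp() and ctrl.close_gripper(force=None): open the fingers fully, or close them until they stop; force is the grip in N (None keeps the last).
- ctrl.pause(seconds).
- ctrl.ik(position, orientation): joint angles nearest the present ones, or None.
- get_state(): the state.
- vision.grab_frame(name): name is "scene" or "top"; returns (picture, depth): 420x560x3 uint8, blue, green, red; 420x560 float32, m along the optical axis (not along the pixel's ray), 0 where there is no reading.
- vision.camera_info(name): a dict with "mtx" (3x3 intrinsics, pixels), "R" (3x3) and "t" (3): a world point X has camera coordinates R X + t. Camera axes: x right, y down, z forward; pixel columns grow to the right and rows downward; lengths in m; the calibration is good to about 2 mm. A picture is of the moment at which its call begins. camera_info takes no time and is no camera call.
A pose or a line that the arm cannot do raises ctrl.Unreachable and nothing moves.
- ticket.close_job(): hands the job in, once; it reports no verdict.
Trained networks look in the newest picture that a camera, given by its name, has taken for a name from the list of things; names that differ only in an ending like _2 or _b are one class to them, and where a whole thing is asked for, a point or a joint stands for the part that bears it (a point fixed in the world has none). Each returns a list of dicts, best first, with "p" (0 to 1); they miss things now and then, are a little off and sometimes report something else, mostly with a low value. They report only what shows in the picture. A call takes as long as a camera call. They do not tell look-alikes from the thing itself.
- models.recognise(camera, target): "point" ([column, row] in pixels, amid what is visible of it).
- models.masks_of(camera, target): "mask" (420x560 bool, what is visible of it) and "point" ([column, row] in pixels, amid what is visible of it).
The state is a dict: "time": time; "qpos": joint angles; "qd": joint speeds; "tau": joint torques, N m; "tcp_pos": TCP position; "eef_rot": TCP orientation; "contact_force": force on the tool from outside, world axes, zero at the start; "wrist_torque": the same for the moment, N m; "width": finger opening in m.
Only numpy, scipy, OpenCV 4.12 (cv2) and the standard library are available. Lean on these libraries where they do the work, as an engineer would, in place of code of your own. Each camera call takes 0.05 s, during which the arm holds its last target. There are 200 camera calls.

## Working session

There is one attempt and no reset: what is moved stays moved. The work goes in short steps, each a Python script; the robot and the scene stay as the last script left them, time stands still between calls to the robot, and variables do not carry over. Pictures are saved under pics/ and viewed, about 8 in all and at most 12, crops included, and the job is handed in when it is done.

```bash
mkdir -p pics; ls
cat > h.py <<'E'
import numpy as np, cv2
from station import ctrl, get_state, vision, ticket, models
def w(cam,depth,pts):
    I=vision.camera_info(cam);K=np.array(I["mtx"]);R=np.array(I["R"]);t=np.array(I["t"])
    p=np.atleast_2d(pts).astype(int);z=depth[p[:,1],p[:,0]]
    c=np.c_[(p[:,0]-K[0,2])/K[0,0]*z,(p[:,1]-K[1,2])/K[1,1]*z,z]
    return (c-t)@R, z
def px(cam,X):
    I=vision.camera_info(cam);c=np.atleast_2d(X)@np.array(I["R"]).T+np.array(I["t"]);u=c@np.array(I["mtx"]).T
    return u[:,:2]/u[:,2:]
E
python3 - <<'E'
from h import *
for c in("scene","top"):
    im,d=vision.grab_frame(c);cv2.imwrite(f"pics/{c}0.png",im);np.savez(f"{c}0.npz",im=im,d=d)
    I=vision.camera_info(c);R=np.array(I["R"]);print(c,"pos",-R.T@I["t"],"fwd",R[2],I["mtx"][0][0])
    for n in("caddy","stand","slot_middle","keyhole_entry","tumbler_a"):
        for r in models.recognise(c,n): 
            X,z=w(c,d,r["point"]);print(n,round(r["p"],2),np.round(r["point"]),X.round(3))
E
```

```text
pics
scene pos [ 1.14657502 -0.4392732   0.83102578] fwd [-0.57379944  0.47971294 -0.66379944] 413.52002461458767
caddy 0.94 [367. 147.] [[0.42  0.546 0.035]]
caddy 0.79 [311. 314.] [[ 0.782 -0.054  0.036]]
caddy 0.7 [281. 149.] [[0.279 0.28  0.068]]
caddy 0.63 [320. 195.] [[0.515 0.231 0.052]]
caddy 0.6 [369. 272.] [[0.783 0.143 0.03 ]]
caddy 0.5 [191. 263.] [[ 0.524 -0.198  0.086]]
stand 0.92 [188. 260.] [[ 0.524 -0.203  0.101]]
slot_middle 0.72 [188. 261.] [[ 0.522 -0.206  0.094]]
keyhole_entry 0.98 [307. 311.] [[ 0.795 -0.08   0.085]]
keyhole_entry 0.8 [367. 270.] [[0.779 0.14  0.032]]
keyhole_entry 0.76 [368. 150.] [[0.423 0.545 0.024]]
keyhole_entry 0.75 [318. 195.] [[0.496 0.238 0.04 ]]
keyhole_entry 0.62 [280. 149.] [[0.236 0.306 0.035]]
tumbler_a 0.72 [302. 227.] [[0.599 0.084 0.083]]
tumbler_a 0.69 [363. 179.] [[0.561 0.355 0.08 ]]
tumbler_a 0.62 [345. 165.] [[0.476 0.373 0.075]]
tumbler_a 0.44 [268. 212.] [[0.447 0.091 0.019]]
top pos [0.45500747 0.08130198 1.31199379] fwd [ 0.04305889  0.00423968 -0.99906354] 460.89747579383635
caddy 0.94 [233. 200.] [[0.517 0.231 0.029]]
caddy 0.85 [264. 109.] [[0.775 0.15  0.028]]
caddy 0.85 [119. 232.] [[0.42  0.547 0.035]]
caddy 0.8 [204. 301.] [[0.238 0.304 0.037]]
caddy 0.56 [334. 108.] [[ 0.768 -0.042  0.079]]
stand 0.94 [382. 212.] [[ 0.489 -0.188  0.008]]
slot_middle 0.58 [381. 214.] [[ 0.483 -0.185  0.009]]
keyhole_entry 0.88 [117. 233.] [[0.417 0.549 0.045]]
keyhole_entry 0.85 [268. 107.] [[0.776 0.138 0.045]]
keyhole_entry 0.83 [203. 301.] [[0.239 0.305 0.061]]
keyhole_entry 0.57 [231. 202.] [[0.51  0.232 0.071]]
keyhole_entry 0.57 [338. 105.] [[ 0.789 -0.057  0.033]]
tumbler_a 0.82 [176. 221.] [[0.455 0.081 1.312]]
tumbler_a 0.8 [177. 185.] [[0.551 0.371 0.101]]
tumbler_a 0.58 [280. 181.] [[0.566 0.1   0.1  ]]
```

View pics/scene0.png

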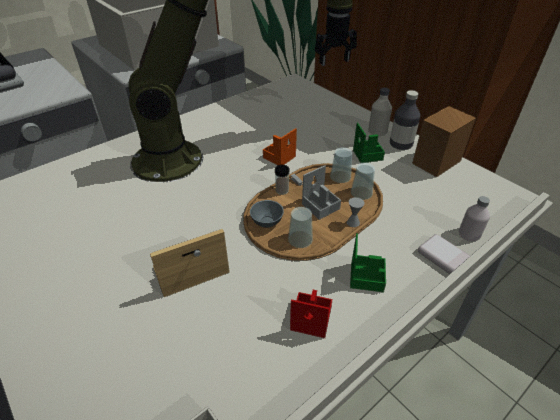

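View pics/top0.png

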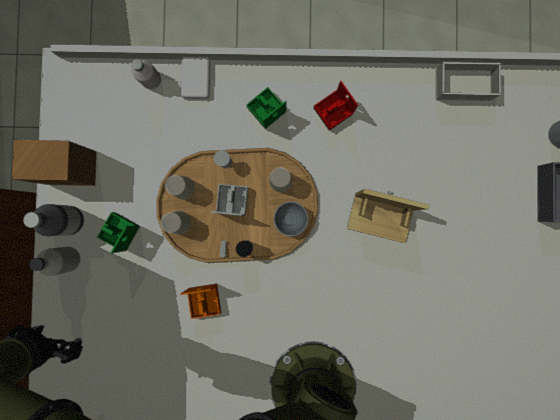

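The candidates for the caddy in the top view are grey at (233,200), green at (264,109) and (119,232), orange at (204,301), and red at (334,108). Only the grey steel one on the tray fits. I'll confirm it in an enlarged crop and check the stud too.

Run:
```python
from h import *
T=np.load("top0.npz");S=np.load("scene0.npz")
def crop(im,x,y,wd,h,W,H): return cv2.resize(im[y:y+h,x:x+wd],(W,H),interpolation=cv2.INTER_CUBIC)
a=crop(T["im"],208,175,50,50,400,300*4//3); 
b=crop(S["im"],285,155,66,66,400,400)
c=crop(T["im"],340,180,100,50,400,200);e=crop(S["im"],145,225,100,50,400,200)
cv2.imwrite("pics/c1.png",np.vstack([np.hstack([a,b]),np.hstack([c,e])]))
# clouds
def cloud(cam,N):
    v,u=np.nonzero(N["d"]>0);X,_=w(cam,N["d"],np.c_[u,v]);return X,N["im"][v,u],np.c_[u,v]
for cam,N in(("top",T),("scene",S)):
    X,C,P=cloud(cam,N)
    m=(abs(X[:,0]-.51)<.09)&(abs(X[:,1]-.23)<.075)&(X[:,2]>.09)&(X[:,2]<.14)
    A=X[m]; print(cam,"caddy high",m.sum())
    for lo,hi in((.09,.11),(.11,.125)):
        B=A[(A[:,2]>lo)&(A[:,2]<hi)]; 
        if len(B)>3:
            r=cv2.minAreaRect(B[:,:2].astype(np.float32)*1000);print(lo,len(B),B.mean(0).round(4),r,"zmax",B[:,2].max())
            print(B.round(3).tolist()[:25])
    m=(abs(X[:,0]-.53)<.1)&(abs(X[:,1]+.2)<.12)&(X[:,2]>.135)
    B=X[m];print("stand top",m.sum(),B[:,2].max(),cv2.minAreaRect(B[:,:2].astype(np.float32)*1000))
    r=cv2.boxPoints(cv2.minAreaRect(B[:,:2].astype(np.float32)*1000));print(r.round(1).tolist())
```

```text
top caddy high 48
0.11 47 [0.4762 0.2378 0.117 ] ((476.3052062988281, 238.29443359375), (78.14286041259766, 3.8770344257354736), 85.35533905029297) zmax 0.12032843123931858
[[0.481, 0.277, 0.119], [0.481, 0.274, 0.12], [0.481, 0.272, 0.117], [0.478, 0.277, 0.119], [0.478, 0.275, 0.117], [0.478, 0.272, 0.12], [0.478, 0.27, 0.113], [0.478, 0.267, 0.116], [0.478, 0.265, 0.115], [0.478, 0.261, 0.119], [0.478, 0.259, 0.116], [0.478, 0.257, 0.117], [0.479, 0.254, 0.117], [0.479, 0.251, 0.119], [0.479, 0.249, 0.117], [0.479, 0.246, 0.116], [0.476, 0.256, 0.12], [0.476, 0.254, 0.119], [0.476, 0.251, 0.12], [0.476, 0.249, 0.116], [0.476, 0.246, 0.118], [0.476, 0.241, 0.114], [0.476, 0.239, 0.116], [0.476, 0.236, 0.118], [0.476, 0.233, 0.117]]
stand top 351 0.15488979733400826 ((519.3912353515625, -193.32742309570312), (170.64280700683594, 12.545902252197266), 76.7081298828125)
[[493.70001220703125, -274.8999938964844], [505.8999938964844, -277.79998779296875], [545.0999755859375, -111.69999694824219], [532.9000244140625, -108.80000305175781]]
scene caddy high 183
0.09 116 [0.4778 0.2381 0.100
[... 1006 characters left out ...]
, [0.481, 0.262, 0.119], [0.483, 0.264, 0.12], [0.479, 0.272, 0.113], [0.481, 0.275, 0.113], [0.482, 0.278, 0.112], [0.477, 0.254, 0.117], [0.477, 0.258, 0.115], [0.479, 0.26, 0.116], [0.479, 0.264, 0.114], [0.479, 0.268, 0.112], [0.481, 0.27, 0.112], [0.483, 0.273, 0.111], [0.475, 0.243, 0.118], [0.476, 0.247, 0.116], [0.478, 0.249, 0.116], [0.479, 0.251, 0.116], [0.48, 0.255, 0.115], [0.479, 0.26, 0.112]]
stand top 586 0.15205653815802642 ((520.4962768554688, -193.429443359375), (169.7976837158203, 15.654644012451172), 77.45233917236328)
[[494.3999938964844, -274.6000061035156], [509.70001220703125, -278.0], [546.5999755859375, -112.30000305175781], [531.2999877929688, -108.9000015258789]]
```

View pics/c1.png

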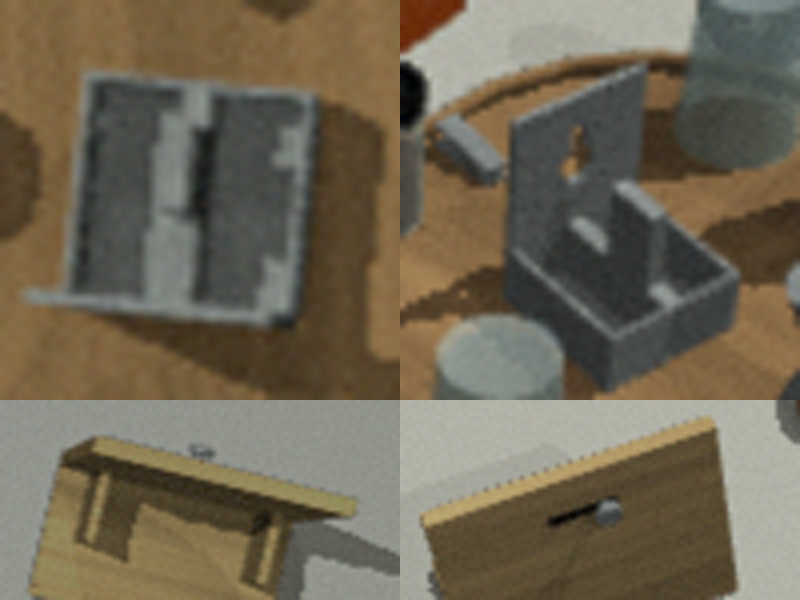

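Confirmed. The steel caddy's plate is on the robot side and its tub faces +x. The scene image shows the stud head at about (197,253), at the right (+y) end of its slot. Next I'll refine the fin and stud positions, then grasp.

Run:
```python
from h import *
T=np.load("top0.npz");S=np.load("scene0.npz")
print("state",{k:np.round(v,3).tolist() for k,v in get_state().items()})
# fin top from both
for cam,N in(("top",T),("scene",S)):
    v,u=np.nonzero(N["d"]>0);X,_=w(cam,N["d"],np.c_[u,v])
    m=(abs(X[:,0]-.523)<.025)&(abs(X[:,1]-.235)<.03)&(X[:,2]>.079)&(X[:,2]<.092);B=X[m]
    print(cam,"fin",len(B),B.mean(0).round(4),B.min(0).round(4),B.max(0).round(4),cv2.minAreaRect(B[:,:2].astype(np.float32)*1000))
# face
N=S;v,u=np.nonzero(N["d"]>0);P=np.c_[u,v];X,_=w("scene",N["d"],P)
n=np.array([np.cos(-.23),np.sin(-.23),0]);c=np.array([.5254,-.1948,0])
q=X-c;y=np.array([-n[1],n[0],0])
m=(abs(q@n)<.006)&(abs(q@y)<.08)&(X[:,2]>.03)&(X[:,2]<.145)
for _ in range(3):
    B=X[m];c0=B.mean(0);nn=np.linalg.svd(B-c0,full_matrices=False)[2][2];nn*=np.sign(nn[0])
    m=m&(abs((X-c0)@nn)<.003)
print("face",m.sum(),nn.round(4),"yaw",np.arctan2(nn[1],nn[0]),c0.round(4), "resid",((B-c0)@nn).std())
a=np.arctan2(nn[1],nn[0]);n=np.array([np.cos(a),np.sin(a),0]);y=np.array([-n[1],n[0],0])
# extents of face along y
q=X-c0; f=(abs(q@nn)<.004)&(abs(q@y)<.12)&(X[:,2]>.02)&(X[:,2]<.16)
ys=(q@y)[f];print("face y extent",ys.min(),ys.max(),np.percentile(ys,[.5,99.5]))
# head by depth
h=((q@nn)>.007)&((q@nn)<.018)&(abs(q@y)<.05)&(X[:,2]>.1)&(X[:,2]<.14)
print("head pts",h.sum(),X[h].mean(0).round(4),"off",np.median((q@nn)[h]),"pix",P[h].mean(0),P[h].min(0),P[h].max(0))
g=N["im"][240:266,184:210].astype(int);sat=g.max(2)-g.min(2)
print(sat[6:22,4:22]);
```

```text
state {'time': 0.6, 'qpos': [-1.164, 0.507, -0.238, 1.5, 0.126, 1.149, -0.155], 'qd': [-0.0, -0.002, 0.002, -0.0, -0.0, 0.001, 0.001], 'tau': [-0.0, -62.003, -2.184, -24.986, 0.014, 0.002, 0.0], 'tcp_pos': [0.186, 0.597, 0.25], 'eef_rot': [-0.0, 0.15, 0.989, -0.0], 'contact_force': [-0.084, 0.148, -0.314], 'wrist_torque': [0.066, 0.05, 0.022], 'width': 0.086}
top fin 44 [0.5243 0.2353 0.084 ] [0.5089 0.2302 0.0791] [0.5384 0.2414 0.0896] ((523.96826171875, 235.4667510986328), (10.290452003479004, 29.638553619384766), 83.4964370727539)
scene fin 36 [0.5266 0.2342 0.0834] [0.5118 0.2272 0.0795] [0.5412 0.242  0.0871] ((526.771728515625, 235.4789276123047), (13.551191329956055, 29.622072219848633), 83.98861694335938)
face 2242 [ 9.741e-01 -2.261e-01 -2.000e-04] yaw -0.2280775518586707 [ 0.5248 -0.1971  0.0896] resid 0.0011439627499609747
face y extent -0.0823253586237514 0.0875442140736188 [-0.08158698  0.08608879]
head pts 36 [ 0.5389 -0.1849  0.1206] off 0.011322388631690666 pix [196.94444444 253.16666667] [194 250] [200 256]
[[39 42 39 40 40 39 41 35 36 36 35 35 34 34 36 38 34 35]
 [
[... 153 characters left out ...]
37 41 42 36 43]
 [35 40 33 35 37 34 13  3  3  4  4 15 39 43 43 38 41 37]
 [34 34 34 16 11  6  3  7  5  7  6  5 31 46 40 36 39 40]
 [21 12 10  2  3  4  3  1  3  4  4  1 15 37 35 38 39 36]
 [ 8  4 11 13 21 17  3  2  2  3  3  2 14 34 42 36 38 40]
 [11 19 33 28 29 24  3  4  3  2  9  3 24 40 39 40 39 41]
 [35 37 34 32 28 28 13  3  2  5  4 22 35 41 44 42 39 42]
 [38 35 38 41 29 30 31 18 15 22 23 39 42 44 41 39 39 39]
 [43 33 37 35 34 37 39 38 40 41 41 40 41 42 41 44 40 41]
 [34 36 34 34 33 42 41 41 43 41 40 41 40 41 41 40 40 37]
 [39 42 38 39 42 42 42 41 43 42 39 42 42 37 38 35 38 36]
 [39 39 38 39 41 38 41 40 41 40 39 39 37 37 41 38 40 39]
 [43 35 39 39 39 39 42 41 37 38 41 40 35 39 41 40 41 39]]
```

```bash
cat >> h.py <<'E'
def q(a): return [0,-np.sin(a/2),np.cos(a/2),0]
def st(msg=""):
    s=get_state();print(msg,"t%.1f"%s["time"],np.round(s["tcp_pos"],4),"F",np.round(s["contact_force"],2),"M",np.round(s["wrist_torque"],3),"w%.4f"%s["width"],flush=True);return s
E
python3 - <<'E'
from h import *
a=-.085
ctrl.movep([.525,.2352,.22],q(a));st("above")
ctrl.movel([.525,.2352,.070],max_speed=.12);st("down")
ctrl.close_gripper(40);st("closed")
ctrl.movel([.525,.2352,.076],max_speed=.02);ctrl.pause(.2);st("lift6")
ctrl.movel([.525,.2352,.24],max_speed=.15);ctrl.pause(.2);st("up")
im,d=vision.grab_frame("scene");cv2.imwrite("pics/g_s.png",cv2.resize(im[40:240,200:440],(720,600)))
E
```

```text
above t2.4 [0.5245 0.2366 0.2201] F [ 0.67  0.05 -0.51] M [ 0.042  0.031 -0.034] w0.0857
down t3.8 [0.5254 0.2354 0.0707] F [ 1.08 -0.53  0.23] M [ 0.024 -0.015 -0.038] w0.0853
closed t4.5 [0.5251 0.2352 0.0701] F [-0.5  -0.22  2.48] M [-0.066  0.014 -0.005] w0.0094
lift6 t5.1 [0.5249 0.2352 0.0759] F [-0.46  0.24 -2.11] M [-0.005 -0.109 -0.014] w0.0094
up t6.6 [0.5247 0.2351 0.2392] F [ 0.49 -0.34 -1.94] M [-0.009 -0.066 -0.021] w0.0094
```

View pics/g_s.png

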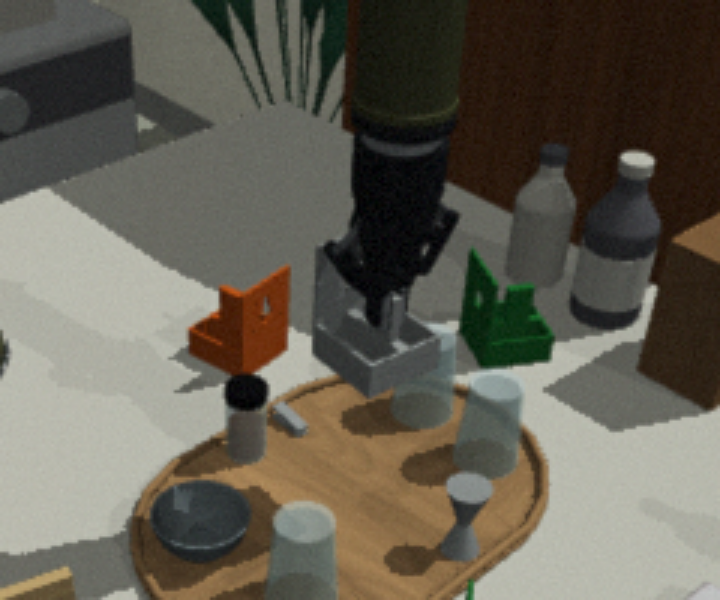

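```bash
cat >> h.py <<'E'
A=-.228; n=np.array([np.cos(A),np.sin(A),0]); Y=np.array([-n[1],n[0],0]); F=np.array([.5277,-.1823,0.])
def tgt(dx,dy,dz): return F+n*dx+Y*dy+np.array([0,0,dz])   # stud frame, TCP
E
python3 - <<'E'
from h import *
ctrl.movep([.56,.10,.26],q(-.15))
ctrl.movep(tgt(.12,0,.24),q(A))
ctrl.movel(tgt(.10,0,.114),max_speed=.12);ctrl.pause(.3);s=st("pre")
print("err",np.round(s["tcp_pos"]-tgt(.10,0,.114),4),s["eef_rot"])
for cam in("scene","top"):
    im,d=vision.grab_frame(cam);np.savez(cam+"1.npz",im=im,d=d)
    v,u=np.nonzero(d>0);P=np.c_[u,v];X,_=w(cam,d,P);r=X-F;L=np.c_[r@n,r@Y,X[:,2]]
    col=im[v,u].astype(int);gray=(col.max(1)-col.min(1))<20
    m=gray&(L[:,0]>.035)&(L[:,0]<.062)&(abs(L[:,1])<.055)&(L[:,2]>.09)&(L[:,2]<.175)
    B=L[m];print(cam,"plate",m.sum(),B.min(0).round(4),B.max(0).round(4),np.median(B,0).round(4))
    if cam=="scene":
        for z in np.arange(.10,.17,.01):
            k=B[abs(B[:,2]-z)<.005]
            if len(k):print(z.round(2),len(k),k[:,1].min().round(4),k[:,1].max().round(4),"x",np.median(k[:,0]).round(4))
        for y in np.arange(-.04,.041,.01):
            k=B[abs(B[:,1]-y)<.005]
            if len(k):print("y",y.round(2),len(k),"x",np.median(k[:,0]).round(4),"ztop",k[:,2].max().round(4))
a=cv2.imread("pics/g_s.png")
im=np.load("scene1.npz")["im"];c=px("scene",[tgt(.07,0,.12)])[0].astype(int)
t=np.load("top1.npz")["im"];e=px("top",[tgt(.05,0,.12)])[0].astype(int)
f=lambda i,c:cv2.resize(i[max(c[1]-50,0):c[1]+50,c[0]-50:c[0]+50],(400,400),interpolation=cv2.INTER_CUBIC)
cv2.imwrite("pics/pre.png",np.hstack([f(im,c),f(t,e)]));print(c,e)
E
```

```text
pre t10.0 [ 0.6253 -0.205   0.1144] F [-1.03  0.17 -3.11] M [-0.002 -0.079 -0.006] w0.0093
err [ 0.0002 -0.0001  0.0004] [ 3.11333397e-04  1.13784324e-01  9.93505423e-01 -6.46339652e-05]
scene plate 41 [ 0.0498 -0.0392  0.0924] [0.0552 0.014  0.1623] [ 0.0529 -0.0211  0.1139]
0.1 10 -0.0184 0.014 x 0.0531
0.11 10 -0.0231 -0.0134 x 0.053
0.12 7 -0.0305 -0.0229 x 0.0525
0.13 2 -0.0303 -0.0286 x 0.0533
0.15 3 -0.0392 -0.0369 x 0.0517
0.16 6 -0.0391 -0.0353 x 0.0524
y -0.04 9 x 0.0518 ztop 0.1623
y -0.03 8 x 0.0527 ztop 0.1303
y -0.02 12 x 0.053 ztop 0.1195
y -0.01 2 x 0.0545 ztop 0.1085
y 0.01 10 x 0.0531 ztop 0.099
top plate 184 [ 0.0482 -0.0385  0.09  ] [0.0535 0.0408 0.1672] [0.0495 0.0017 0.1413]
[205 271] [393 177]
```

View pics/pre.png

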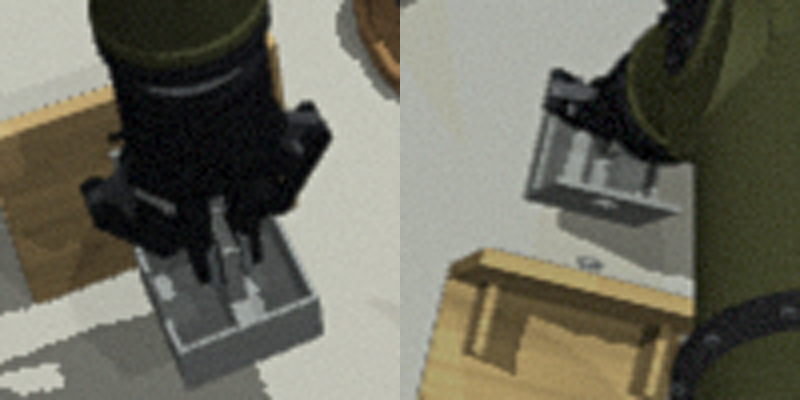

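The left crop shows the caddy level in the fingers. The right crop shows both the plate (keyhole at ~(608,202) in the crop) and the stud (~(590,262)) in the top view. I'll compare the two within that one camera.

Run:
```python
from h import *
N=np.load("top1.npz");im,d=N["im"],N["d"]
v,u=np.nonzero(d>0);P=np.c_[u,v];X,_=w("top",d,P);r=X-F;L=np.c_[r@n,r@Y,X[:,2]]
m=(L[:,0]>.003)&(L[:,0]<.02)&(abs(L[:,1])<.03)&(L[:,2]>.09)&(L[:,2]<.14)
print("stud top",m.sum());print(np.c_[P[m],L[m].round(4)])
c=px("top",[tgt(.0095,0,.128)])[0];print("expected head top px",c)
c=c.round().astype(int);print(im[c[1]-5:c[1]+6,c[0]-10:c[0]+11].astype(int).sum(2)//3)
for lo,hi in((.09,.13),(.13,.15),(.15,.17)):
    m=(L[:,0]>.042)&(L[:,0]<.06)&(abs(L[:,1])<.055)&(L[:,2]>lo)&(L[:,2]<hi)
    k=L[m];print(lo,len(k),k[:,1].min(),k[:,1].max(), "slope dx/dy",np.polyfit(k[:,1],k[:,0],1))
```

```text
stud top 16
[[ 3.870e+02  1.910e+02  1.180e-02  7.100e-03  1.182e-01]
 [ 3.880e+02  1.910e+02  1.170e-02  5.700e-03  1.241e-01]
 [ 3.890e+02  1.910e+02  1.190e-02  3.900e-03  1.275e-01]
 [ 3.870e+02  1.920e+02  8.600e-03  7.600e-03  1.241e-01]
 [ 3.880e+02  1.920e+02  9.100e-03  5.200e-03  1.246e-01]
 [ 3.890e+02  1.920e+02  9.600e-03  3.000e-03  1.259e-01]
 [ 3.900e+02  1.920e+02  1.030e-02  4.000e-04  1.254e-01]
 [ 3.910e+02  1.920e+02  1.070e-02 -1.800e-03  1.269e-01]
 [ 3.920e+02  1.920e+02  1.190e-02 -5.200e-03  1.225e-01]
 [ 3.880e+02  1.930e+02  8.100e-03  2.000e-03  1.116e-01]
 [ 3.890e+02  1.930e+02  7.300e-03  1.900e-03  1.238e-01]
 [ 3.900e+02  1.930e+02  7.700e-03  0.000e+00  1.266e-01]
 [ 3.910e+02  1.930e+02  8.200e-03 -2.400e-03  1.270e-01]
 [ 3.920e+02  1.930e+02  8.900e-03 -5.000e-03  1.265e-01]
 [ 3.890e+02  1.940e+02  4.800e-03  1.500e-03  1.245e-01]
 [ 3.900e+02  1.940e+02  5.900e-03 -1.900e-03  1.200e-01]]
expected head top px [390.29868953 192.27046029]
[[167 164 168 170 168 163 169 171 168 166 133 111 106  96  98  97 102 102
  102 101  99]
 [167 163 165 169 164
[... 426 characters left out ...]
141 143 131 143 136 152 162 146 106 119 103  99  91 122 157 169 168 166
  168 168 164]
 [146 147 145 142 147 144 139 144 127 136 127 128 123 149 169 167 167 170
  166 165 168]
 [148 143 143 142 143 141 145 147 145 144 128 140 134 155 161 162 164 165
  166 168 166]
 [147 144 146 147 148 147 144 146 145 146 140 150 138 132 127 139 135 152
  163 163 165]
 [ 84 116 132 142 142 148 148 148 150 145 147 147 142 138 138 140 140 134
  125 140 138]]
0.09 74 -0.03851391946673768 0.04053871090101265 slope dx/dy [0.00376111 0.04954036]
0.13 35 -0.035445053980283636 0.04077257550138802 slope dx/dy [0.00750464 0.04938933]
0.15 75 -0.03809161957535395 0.040586788135049366 slope dx/dy [0.00192024 0.05053588]
```

The two agree: in the top camera the stud is at y≈+1 mm and the plate centre at ≈+1 mm, and the yaw matches. I'll advance in small, force-guarded steps.

```bash
cat >> h.py <<'E'
def guard(path,lim=4,speed=.02,base=None):
    """step through TCP targets (stud frame); stop when force change exceeds lim"""
    ctrl.pause(.2)
    base=np.mean([get_state()["contact_force"]],0) if base is None else base
    for i,p in enumerate(path):
        ctrl.movel(tgt(*p),max_speed=speed)
        s=get_state();f=np.array(s["contact_force"])-base
        fl=np.array([f@n,f@Y,f[2]])
        if i%3==0 or i==len(path)-1 or abs(fl).max()>lim: print("t%.1f"%s["time"],np.round(p,4),"f",fl.round(1),"M",np.round(s["wrist_torque"],2),flush=True)
        if abs(fl).max()>lim: print("STOP");return False,p,base
    return True,p,base
E
python3 - <<'E'
from h import *
ctrl.movel(tgt(.068,0,.114),max_speed=.08)
ok,p,b=guard([(x,0,.114) for x in np.arange(.067,.0514,-.001)])
np.save("base.npy",b);st()
E
```

```text
t11.1 [0.067 0.    0.114] f [ 0.9 -0.3  0.3] M [-0.02 -0.03  0.04]
t11.8 [0.064 0.    0.114] f [-0.5  0.9 -0.3] M [-0.04 -0.12  0.06]
t12.6 [0.061 0.    0.114] f [-1.  -0.1 -0.6] M [-0.01 -0.07 -0.04]
t13.3 [0.058 0.    0.114] f [-0.2  0.2 -0.7] M [-0.01 -0.06 -0.02]
t14.1 [0.055 0.    0.114] f [-0.2 -0.  -0.7] M [-0.04 -0.07  0.01]
t14.8 [0.052 0.    0.114] f [ 0.7 -0.9 -0.4] M [ 0.02 -0.07 -0.03]
 t14.8 [ 0.5783 -0.1941  0.114 ] F [ 0.36 -1.   -2.33] M [ 0.022 -0.067 -0.033] w0.0094
```

The head has passed through the wide hole without contact. Now I'll slide down.

Run:
```python
from h import *
b=np.load("base.npy")
ok,p,b=guard([(.052,0,z) for z in np.arange(.113,.0909,-.001)],lim=3.5,base=b)
ctrl.pause(.2);st()
```

```text
t15.3 [0.052 0.    0.113] f [ 1.3 -0.4 -0.2] M [-0.   -0.06  0.04]
t16.0 [0.052 0.    0.11 ] f [ 0.8  0.2 -0.5] M [ 0.04 -0.05  0.01]
t16.8 [0.052 0.    0.107] f [ 0.1 -0.5 -1.3] M [ 0.02 -0.01  0.01]
t17.5 [0.052 0.    0.104] f [-0.2  0.4 -0.7] M [-0.05  0.01 -0.  ]
t18.3 [0.052 0.    0.101] f [-0.3  0.7 -1. ] M [-0.05 -0.04  0.02]
t19.0 [0.052 0.    0.098] f [ 0.4  0.7 -0.7] M [-0.01 -0.06  0.01]
t19.8 [0.052 0.    0.095] f [ 0.9  0.1 -0.6] M [-0.03 -0.07 -0.05]
t20.3 [0.052 0.    0.093] f [-1.2 -0.2  6.5] M [0.07 0.48 0.01]
STOP
 t20.5 [ 0.5784 -0.1941  0.0934] F [-0.64  0.39  5.19] M [ 0.144  0.578 -0.002] w0.0094
```

It's home at z≈0.0934 (expected 0.094). I'll back off 1 mm, feel both slot sides to centre it, seat the plate gently on the panel, then release.

Run:
```python
from h import *
b=np.load("base.npy");Z=.0945
ctrl.movel(tgt(.052,0,Z),max_speed=.02);ctrl.pause(.2);st()
r=[]
for s in(1,-1):
    ok,p,_=guard([(.052,s*y,Z) for y in np.arange(.0004,.0033,.0004)],lim=3,base=b,speed=.01)
    t=np.array(get_state()["tcp_pos"]);r.append((t-F)@Y);print("side",s,ok,r[-1])
    ctrl.movel(tgt(.052,0,Z),max_speed=.02)
c=np.mean(r);print("centre",c)
ok,p,_=guard([(x,c,Z) for x in np.arange(.052,.0469,-.0005)],lim=2.5,base=b,speed=.01)
t=np.array(get_state()["tcp_pos"]);print("panel at",(t-F)@n);np.save("cx.npy",[c,(t-F)@n])
```

```text
t20.9 [ 0.5782 -0.194   0.0942] F [-0.44 -0.14 -1.87] M [ 0.005 -0.099 -0.019] w0.0094
t21.4 [0.052  0.0004 0.0945] f [ 1.  -0.2 -1. ] M [ 0.  -0.1  0. ]
t22.1 [0.052  0.0016 0.0945] f [-0.4 -2.4 -1. ] M [-0.5   0.05  0.08]
t22.4 [0.052  0.002  0.0945] f [-0.1 -5.  -0.4] M [-0.85  0.13  0.2 ]
STOP
side 1 False 0.0013655262920925556
t23.1 [ 0.052  -0.0004  0.0945] f [ 0.5  0.1 -0.6] M [-0.05 -0.05  0.04]
t23.8 [ 0.052  -0.0016  0.0945] f [ 0.6  0.5 -0.8] M [-0.02 -0.02  0.08]
t24.6 [ 0.052  -0.0028  0.0945] f [-0.2  1.1 -0.4] M [ 0.24 -0.13 -0.04]
t24.8 [ 0.052  -0.0032  0.0945] f [ 0.1  4.  -0.4] M [ 0.57 -0.19 -0.16]
STOP
side -1 False -0.0026562292467266005
centre -0.0006453514773170224
t25.6 [ 0.052  -0.0006  0.0945] f [-1.1  0.2  0.1] M [ 0.03 -0.06 -0.01]
t26.1 [ 0.051  -0.0006  0.0945] f [ 3.7 -0.6 -3.5] M [-0.25 -0.69 -0.04]
STOP
panel at 0.051593161604158506
```

Run:
```python
from h import *
b=np.load("base.npy");c=-.00065
ctrl.movel(tgt(.0519,c,.0945),max_speed=.02)
guard([(.0519,c,z) for z in np.arange(.0943,.0925,-.0003)],lim=2,base=b,speed=.01)
ctrl.pause(.2);st("seated")
ctrl.ungrasp();ctrl.pause(.5);st("open")
ctrl.movel(np.array(get_state()["tcp_pos"])+[0,0,.03],max_speed=.05);st()
ctrl.movel(np.array(get_state()["tcp_pos"])+n*.03+[0,0,.13],max_speed=.12)
ctrl.movep([.52,.1,.35],q(A));ctrl.pause(.5);st("clear")
o=[]
for cam,dx in(("scene",.05),("top",.05)):
    im,d=vision.grab_frame(cam);cc=px(cam,[tgt(dx,0,.1)])[0].astype(int)
    o.append(cv2.resize(im[cc[1]-50:cc[1]+50,cc[0]-50:cc[0]+50],(400,400),interpolation=cv2.INTER_CUBIC))
    v,u=np.nonzero(d>0);X,_=w(cam,d,np.c_[u,v]);r=X-F;L=np.c_[r@n,r@Y,X[:,2]]
    col=im[v,u].astype(int);g=(col.max(1)-col.min(1))<20
    m=g&(abs(L[:,1])<.05)&(L[:,0]>-.004)&(L[:,0]<.012)&(L[:,2]>.105)&(L[:,2]<.16);k=L[m]
    print(cam,"plate",m.sum(),k.min(0).round(4),k.max(0).round(4))
    if cam=="scene":
        ys=np.arange(-.035,.036,.01);zt=[k[abs(k[:,1]-y)<.005][:,2].max() for y in ys];print("top edge",np.round(zt,4),"roll",np.polyfit(ys,zt,1)[0],"pitch dx/dz",np.polyfit(k[:,2],k[:,0],1)[0])
    m=(abs(L[:,1])<.008)&(L[:,0]>.03)&(L[:,0]<.07)&(L[:,2]>.1)&(L[:,2]<.118);k=L[m];print("fin",len(k),k.mean(0).round(4),"z max",k[:,2].max() if len(k) else 0)
    np.save(cam+"_fin.npy",im)
cv2.imwrite("pics/fin.png",np.hstack(o))
```

```text
t26.8 [ 0.0519 -0.0006  0.0943] f [ 0.2 -0.5 -0.7] M [ 0.02  0.01 -0.05]
t27.3 [ 0.0519 -0.0006  0.0937] f [-0.9  0.5  2.3] M [0.1  0.24 0.04]
STOP
seated t27.5 [ 0.5781 -0.1947  0.0938] F [-0.16  0.51 -0.4 ] M [ 0.067  0.278 -0.053] w0.0095
open t28.7 [ 0.5781 -0.1947  0.0937] F [-0.01  0.1   0.18] M [-0.037  0.022 -0.081] w0.0858
 t29.5 [ 0.578  -0.1947  0.1237] F [0.36 1.2  0.59] M [-0.014 -0.016  0.057] w0.0851
clear t32.5 [0.5201 0.0999 0.3499] F [-0.21  0.73 -0.33] M [ 0.031  0.011 -0.014] w0.0854
scene plate 421 [-0.0021 -0.0407  0.105 ] [0.012  0.0417 0.1434]
top edge [0.1415 0.1421 0.1426 0.142  0.1427 0.1432 0.1434 0.1423] roll 0.017503902327501007 pitch dx/dz -0.028688775772562534
fin 61 [ 0.053  -0.0003  0.1066] z max 0.11166772526172335
top plate 51 [ 0.002  -0.0394  0.1184] [0.0118 0.0394 0.1439]
fin 53 [0.0508 0.0007 0.1075] z max 0.11394312400633502
```

View pics/fin.png

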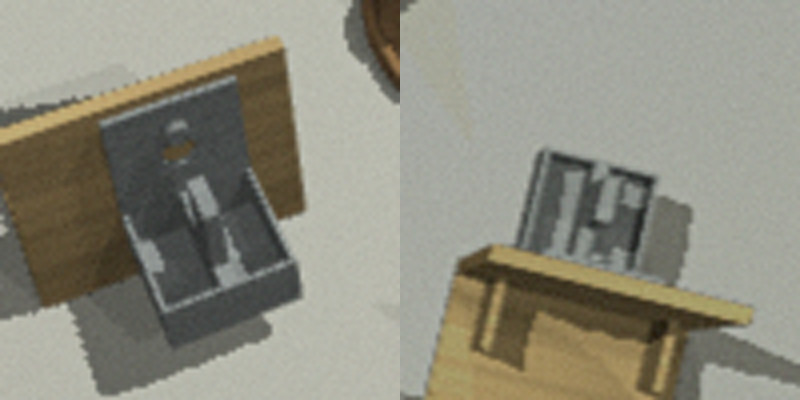

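The caddy hangs on the stud: the head covers the slot top (crop ~(178,128)), the empty entry hole is below it (~(178,150)), and the plate top is at 0.1425 (expected 0.142). I'll do a quick check for stillness and undisturbed tray items, then hand in.

Run:
```python
from h import *
a=np.load("scene_fin.npy").astype(int);ctrl.pause(.5);im,_=vision.grab_frame("scene")
c=px("scene",[tgt(.04,0,.1)])[0].astype(int);D=abs(im.astype(int)-a).max(2)
print("motion px near caddy",(D[c[1]-50:c[1]+50,c[0]-50:c[0]+50]>40).sum())
o=np.load("top0.npz")["im"].astype(int);t=np.load("top_fin.npy").astype(int)
for k,(x,y) in dict(ta=(176,186),tb=(174,222),tc=(280,180),jig=(222,158),bowl=(291,219),jar=(244,248),clip=(224,248)).items():
    print(k,"changed px",(abs(o-t).max(2)[y-14:y+15,x-14:x+15]>40).sum())
ticket.close_job()
```

```text
motion px near caddy 1
ta changed px 0
tb changed px 0
tc changed px 549
jig changed px 62
bowl changed px 298
jar changed px 39
clip changed px 0
the job is handed in; nothing more can be done
```

The caddy is hanging on the stud and the job is handed in, at about 33 s of the 72 s allowed.

- **Grasp and hang:** I gripped the grey steel caddy by its fin and passed the keyhole over the stud head without any contact. I slid it down until it bottomed at TCP z = 0.0934 (expected 0.094). I then felt both sides of the slot, centred the caddy, seated it lightly and let go. The highest contact force read was about 6.5 N.
- **Final checks:** The head sits over the upper end of the slot and the plate top is at 0.1425 m (expected 0.142). The caddy showed no motion over half a second. Its measured sideways tilt was about 1°, and it leans forward or back by about 1.6°. Some lean is expected because the plate is loose behind the head. The robot was clear of everything.
- **Check that did not pass cleanly:** My before/after picture comparison showed no change at two tumblers and the clip. It did show changes at the third tumbler and the bowl, and smaller ones at the jigger and spice jar. The arm was parked above the third tumbler and the bowl and probably hid them, and I suspect the smaller changes are its shadow and the removed caddy's. I did not take a clear view to confirm this. No unexpected force was felt near the tray.

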